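Throw the sprung toe clamp over onto the beech last

ROBOT

A 6-joint arm with a two-finger parallel gripper is mounted at the origin on the work surface. World frame = base frame: x ahead of the robot, y to its left, z up, the work surface at z = 0. Lengths are in m, angles in rad, forces in N, time in s.
With the tool pointing down it reaches from about 0.25 to 0.8 m from the base axis. Payload 3.9 kg.
Tool frame: the origin (TCP) lies at the very end of the fingers, on their centre line; the grasp point (between the pads) lies 19 mm behind it; z points along the fingers, y is the line along which they close (so a half turn about z gives the same grasp; the last joint's range is limited). The gripper opens to 85 mm and grips with 20 to 120 N. Pads are 22 mm wide; open, the fingers measure 114 mm over their backs; the gripper's body (76 mm by 85 mm) begins 54 mm behind the grasp point. The pads swing forward as they close: fully open they stand 13 mm farther back than shut.
Start: joints at [-1.22, 0.26, -0.138, 1.173, 0, 1.571], TCP at [0.18, -0.493, 0.231] pointing down, gripper open.
Joint ranges: [-2.78, 2.78], [-0.83, 1.72], [-1.28, 1.37], [-1.9, 2.12], [-1.57, 1.48], [-3.14, 3.14]. Speed limits (rad/s): [2.57, 2.57, 3.14, 3.14, 3.14, 3.14].

INTERFACE

Orientations are given as a rotation vector (axis times angle).
In Python, from cell import bot, get_image, order, finder gives the robot as it stands. The module is installed in compiled form; this text tells all that it offers.
- The arm moves only by the shell command python3 -m pendant 'ROWS' [FORCE]. ROWS is JSON, a list of rows, each an object with "linear": the shift along the tool's x, y, z each as a share of 0.3 m, from -1 to 1, a list of three; "rot": the turn, a rotation vector about the tool's x, y, z each as a share of 180 degrees, from -1 to 1, a list of three; "gripper": the closure, from -1 (fully open) to 1 (shut). A call has 1 to 12 rows; each row is the pose to reach, as a shift and turn from the pose commanded when the call began, along the tool's axes at that moment, turning the shorter way round; what a row does not reach only later rows make up. A row lasts 1/10 s, in which the tool goes at most 50 mm and 8.59 degrees, less where a joint would pass 70% of its speed; a pose out of reach is approached as far as the arm can. A call with a number of a shift or a turn outside -1 to 1 is refused whole. A call with a gripper value outside its range is refused whole. The fingers move at their own pace and stop on an object; FORCE is the grip in N (left out, the last holds). Time passes only in rows, so rows that repeat a pose let the fingers close. It gives the time, the measured TCP pose, the force, the opening and the grip force at its end, in the units of the state.
- bot.get_state(): the state, without advancing time (a new reading comes with each control period).
- get_image(name): name is "scene" or "top"; returns a dict with "image" (420x560x3 uint8, red, green, blue), "K" (3x3 intrinsics, pixels), "pose" (4x4, takes a point from camera to world coordinates). Camera axes: x right, y down, z forward; pixel columns grow to the right and rows downward; lengths in m; the calibration is good to about 2 mm. A picture is of the moment at which its call begins. There is no depth.
- order.sign_off(): hands the job in; it is judged then, once.
Trained networks look in a picture, given as the dict that the camera call returned (one of the last four; its "shot" number tells which), for a name from the list of things; names that differ only in an ending like _2 or _b are one class to them, and where a whole thing is asked for, a point or a joint stands for the part that bears it (a point fixed in the world has none). Each returns a list of dicts, best first, with "score" (0 to 1); they miss things now and then, are a little off and sometimes report something else, mostly with a low value. They report only what shows in the picture. A call takes as long as a camera call.
- finder.trace(picture, label): "region" (420x560 bool, what is visible of it) and "centre" ([column, row] in pixels, amid what is visible of it).
- finder.pinpoint(picture, label): "centre" ([column, row] in pixels: a listed point, or the origin of a listed thing).
The state is a dict: "time": time; "joint_positions": joint angles; "qd": joint speeds; "joint_efforts": joint torques, N m; "tcp_pos": TCP position; "eef_rot": TCP orientation; "ft_force": force on the tool from outside, world axes, zero at the start; "moment": the same for the moment, N m; "finger_gap": finger opening in m; "grip_force": force on a finger pad.
Only numpy, scipy, OpenCV 4.12 (cv2) and the standard library are available. Lean on these libraries where they do the work, as an engineer would, in place of code of your own. Each camera call takes 0.05 s, during which the arm holds its last target. There are 200 camera calls.

TASK

The pale beech-wood shoe last is to be worked on next. Push the red-handled sprung arm of its stand over, past its upright middle point, until it snaps down with its rubber pad fully home on the toe of the last, and let go of it. Leave the arm of the other stand, with the black last, standing open as it is.

Things in the scene. Friction and masses are not known exactly. Their poses are not given: they have to be found in the camera images.
- beech_stand: Fixed stand: pale beech shoe last (250 mm long, 90 wide, top 130 mm above the table at the heel, under 80 over the toe) on a green base plate 310 x 100 mm, with a sprung clamp arm. Origin: on the table straight below the arm's hinge, which is 45 mm up; z up, x towards toe and then heel of the last (the arm closes towards +x), y along the hinge. Toe tip at x 25 mm; 70 mm high stop post at x -38 mm.
- beech_clamp (a joint): Lean of the beech stand's arm, rad: 0 upright, -0.70 open stop (away from last), +0.90 closed stop (pad on toe). Steel bar 24 mm wide, 8 thick; red cross handle 60 mm long along the hinge, 18 thick, 125 mm from the hinge; rubber pad on the last side. The spring drives it away from upright to the stop it leans to: about 4 N at the handle to start, none at upright; past upright it snaps shut.
- black_stand: The same stand and arm, but carrying the black last; same origin and axes. To be left alone.
- black_clamp (a joint): Lean of the black stand's arm, same meaning as beech_clamp; open at about -0.70 and must stay open.

How it is judged:
At the end, for the whole second after the job is handed in: The beech stand's clamp arm rests at its closed stop (lean above 0.80 rad, slower than 0.2 rad/s) and the black stand's arm is still open (lean below -0.60 rad) (value of joint beech_clamp above 0.8 rad and velocity of joint beech_clamp between -0.2 and 0.2 rad/s and value of joint black_clamp below -0.6 rad); the robot touches nothing.
It fails at once if the black stand's clamp arm is pushed up from its open stop (lean above -0.45 rad) (value of joint black_clamp above -0.45 rad).
It also fails if it takes over 32 s, if anything falls off the work surface, if the arm or the gripper's body presses on something with over 40 N, if the wrist force passes 120 N, or if a joint passes its speed limit or range.

## Working session

There is one attempt and no reset: what is moved stays moved. The work goes in short steps, Python scripts to look and compute and a shell command to move; the robot and the scene stay as the last step left them, time stands still between calls to the robot, and variables do not carry over. Pictures are saved under pics/ and viewed, at most 10 in all, crops included, and the job is handed in when it is done.

```bash
mkdir -p pics; cat > h.py <<'E'
import numpy as np, cv2
from cell import bot,get_image,order,finder
def ray(p,uv):
    d=np.linalg.inv(p["K"])@np.array([uv[0],uv[1],1.]); T=np.array(p["pose"])
    return T[:3,3],T[:3,:3]@d
def onz(p,uv,z):
    o,d=ray(p,uv); return o+d*(z-o[2])/d[2]
def proj(p,X):
    T=np.linalg.inv(np.array(p["pose"])); c=T[:3,:3]@np.array(X)+T[:3,3]; q=p["K"]@c; return q[:2]/q[2]
E
python3 - <<'E'
from h import *
np.set_printoptions(precision=3,suppress=True)
ps={n:get_image(n) for n in("scene","top")}
for n,p in ps.items():
    cv2.imwrite(f"pics/{n}0.png",p["image"][:,:,::-1])
    for l in("beech_stand","black_stand","beech_clamp","black_clamp"):
        for r in finder.pinpoint(p,l)[:2]: print(n,l,"pin",r["score"],r["centre"],onz(p,r["centre"],0))
        for r in finder.trace(p,l)[:2]: print(n,l,"tr",r["score"],r["centre"],r["region"].sum())
print(bot.get_state())
E
```

```text
scene beech_stand pin 0.69 [254.3, 186.8] [ 0.475 -0.146  0.   ]
scene beech_stand tr 0.93 [317.0, 159.0] 9716
scene black_stand pin 0.75 [411.8, 280.3] [0.478 0.196 0.   ]
scene black_stand tr 0.88 [438.1, 230.1] 10237Traceback (most recent call last):
  File "<stdin>", line 7, in <module>
ValueError: it knows: beech_stand, black_stand
```

```bash
python3 - <<'E'
from h import *
np.set_printoptions(precision=3,suppress=True)
ps={n:get_image(n) for n in("scene","top")}
for n,p in ps.items():
    cv2.imwrite(f"pics/{n}0.png",p["image"][:,:,::-1])
    for l in("beech_stand","black_stand"):
        for r in finder.pinpoint(p,l)[:2]: print(n,l,"pin",r["score"],r["centre"],onz(p,r["centre"],0))
        for r in finder.trace(p,l)[:2]: print(n,l,"tr",r["score"],r["centre"],r["region"].sum())
print(bot.get_state())
E
```

```text
scene beech_stand pin 0.62 [255.6, 186.2] [ 0.472 -0.145  0.   ]
scene beech_stand tr 0.91 [318.9, 158.1] 9518
scene black_stand pin 0.63 [411.9, 280.5] [0.479 0.197 0.   ]
scene black_stand tr 0.64 [438.3, 232.3] 10431
top beech_stand pin 0.84 [375.8, 239.3] [ 0.481 -0.146  0.   ]
top beech_stand tr 0.74 [348.3, 304.1] 14083
top black_stand pin 0.6 [173.4, 236.3] [0.489 0.194 0.   ]
top black_stand tr 0.8 [173.7, 308.0] 14614
top black_stand tr 0.74 [347.3, 303.7] 14426
{'time': 0.8, 'joint_positions': array([-1.22 ,  0.26 , -0.138,  1.173,  0.   ,  1.571]), 'qd': array([-0.001,  0.001,  0.001, -0.001,  0.   ,  0.002]), 'joint_efforts': array([  0.002, -40.556,  25.422,   0.001,   0.   ,  -0.   ]), 'tcp_pos': array([ 0.18 , -0.493,  0.231]), 'eef_rot': array([3.093, 0.548, 0.   ]), 'ft_force': array([0.223, 0.554, 0.759]), 'moment': array([ 0.035,  0.034, -0.005]), 'grip_force': 0.0, 'finger_gap': 0.08600201959550263}
```

View pics/scene0.png

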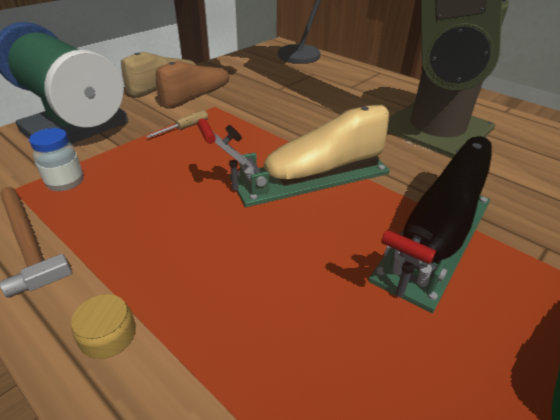

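View pics/top0.png

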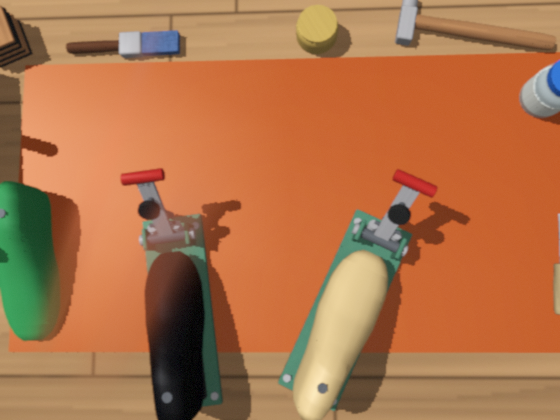

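The scene picture shows the beech stand in the centre (handle ~(206,130)) and the black one to its right (handle ~(408,247)). In the top picture the beech handle is at ~(414,183) and the black one at ~(142,177). Both arms are open. Next I triangulate the handle and hinge.

```bash
python3 - <<'E'
from h import *
from scipy.optimize import least_squares
np.set_printoptions(precision=3,suppress=True)
ps={n:get_image(n) for n in("scene","top")}
def red(p,guess):
    a=p["image"].astype(int); m=((a[...,0]>120)&(a[...,1]<45)&(a[...,2]<60)&(a[...,0]>5*a[...,1]) &(a[...,2]>a[...,1]-5)).astype(np.uint8)
    n,l,s,c=cv2.connectedComponentsWithStats(m); 
    k=[i for i in range(1,n) if s[i,4]>60 and np.hypot(*(c[i]-guess))<25]
    print([ (s[i],c[i]) for i in k]); 
    i=max(k,key=lambda i:s[i,4]); ys,xs=np.nonzero(l==i); r=cv2.minAreaRect(np.stack([xs,ys],1).astype(np.float32)); print(r); return c[i]
h={"scene":red(ps["scene"],(206,130)),"top":red(ps["top"],(414,183))}
g={n:finder.pinpoint(p,"beech_stand")[0]["centre"] for n,p in ps.items()}
def tri(d):
    A=0;b=0
    for n,uv in d.items():
        o,v=ray(ps[n],uv); v/=np.linalg.norm(v); P=np.eye(3)-np.outer(v,v); A=A+P;b=b+P@o
    return np.linalg.solve(A,b)
H=tri(h); O=tri(g); print("H",H,"O",O, [proj(ps[n],H)-h[n] for n in h])
def loc(q,X):
    x,y,w=q; R=np.array([[np.cos(w),-np.sin(w),0],[np.sin(w),np.cos(w),0],[0,0,1]]); return R@np.array(X)+[x,y,0]
hl=[-.125*np.sin(.7),0,.045+.125*np.cos(.7)]
f=lambda q: np.concatenate([proj(ps[n],loc(q,hl))-h[n] for n in h]+[.5*(proj(ps[n],loc(q,[0,0,0]))-g[n]) for n in h])
d=O[:2]-H[:2]
s=least_squares(f,[O[0],O[1],np.arctan2(d[1],d[0])]); print(s.x,s.fun)
for n,p in ps.items():
    im=p["image"][:,:,::-1].copy()
    for X in([0,0,0],hl,[.025,0,.045],[.275,0,.13],[-.0805,.03,hl[2]],[-.0805,-.03,hl[2]],[-.038,0,.07]):
        cv2.circle(im,tuple(int(round(v)) for v in proj(p,loc(s.x,X))),2,(255,255,0),-1)
    cv2.imwrite(f"pics/{n}1.png",cv2.resize(im[90:400,170:450] if n=="scene" else im[150:,270:470],None,fx=2,fy=2))
E
python3 -c "
import cv2,numpy as np
a=cv2.imread('pics/scene1.png');b=cv2.imread('pics/top1.png')
a=a[:300,:400];b=b[:540];o=np.zeros((540,800,3),np.uint8);o[:300,:400]=a;o[:,400:]=b;cv2.imwrite('pics/c1.png',o)"
```

```text
[]Traceback (most recent call last):
  File "<stdin>", line 11, in <module>
  File "<stdin>", line 10, in red
ValueError: max() iterable argument is empty
[ WARN:0@0.005] global loadsave.cpp:275 findDecoder imread_('pics/scene1.png'): can't open/read file: check file path/integrity
[ WARN:0@0.005] global loadsave.cpp:275 findDecoder imread_('pics/top1.png'): can't open/read file: check file path/integrity
Traceback (most recent call last):
TypeError: 'NoneType' object is not subscriptable
```

```bash
cat > fit.py <<'E'
from h import *
from scipy.optimize import least_squares
np.set_printoptions(precision=3,suppress=True)
ps={n:get_image(n) for n in("scene","top")}
def red(p,guess):
    a=cv2.cvtColor(p["image"],cv2.COLOR_RGB2HSV).astype(int); m=(((a[...,0]>172)|(a[...,0]<3))&(a[...,1]>170)&(a[...,2]>90)).astype(np.uint8)
    n,l,s,c=cv2.connectedComponentsWithStats(m)
    k=[i for i in range(1,n) if s[i,4]>30 and np.hypot(*(c[i]-guess))<25]
    i=max(k,key=lambda i:s[i,4]); ys,xs=np.nonzero(l==i); r=cv2.minAreaRect(np.stack([xs,ys],1).astype(np.float32)); print(r); return np.array(r[0])
h={"scene":red(ps["scene"],(206,130)),"top":red(ps["top"],(414,183))}
g={n:finder.pinpoint(p,"beech_stand")[0]["centre"] for n,p in ps.items()}
def tri(d):
    A=0;b=0
    for n,uv in d.items():
        o,v=ray(ps[n],uv); v/=np.linalg.norm(v); P=np.eye(3)-np.outer(v,v); A=A+P;b=b+P@o
    return np.linalg.solve(A,b)
H=tri(h); O=tri(g); print("H",H,"O",O, [proj(ps[n],H)-h[n] for n in h])
def loc(q,X):
    x,y,w=q; R=np.array([[np.cos(w),-np.sin(w),0],[np.sin(w),np.cos(w),0],[0,0,1]]); return R@np.array(X)+[x,y,0]
hl=[-.125*np.sin(.7),0,.045+.125*np.cos(.7)]
f=lambda q: np.concatenate([proj(ps[n],loc(q,hl))-h[n] for n in h]+[.5*(proj(ps[n],loc(q,[0,0,0]))-g[n]) for n in h])
d=O[:2]-H[:2]
s=least_squares(f,[O[0],O[1],np.arctan2(d[1],d[0])]); print(s.x,s.fun)
ims=[]
for n,p in ps.items():
    im=p["image"][:,:,::-1].copy()
    for X in([0,0,0],hl,[.025,0,.045],[.275,0,.13],[-.0805,.03,hl[2]],[-.0805,-.03,hl[2]],[-.038,0,.07]):
        cv2.circle(im,tuple(int(round(v)) for v in proj(p,loc(s.x,X))),2,(255,255,0),-1)
    c=(190,90) if n=="scene" else (270,150)
    ims.append(cv2.resize(im[c[1]:c[1]+270,c[0]:c[0]+200],None,fx=2,fy=2))
cv2.imwrite("pics/c1.png",np.hstack(ims))
E
python3 fit.py
```

```text
((206.30001831054688, 130.6000213623047), (24.59674644470215, 8.9442720413208), 63.43495178222656)
((414.7064208984375, 183.0322265625), (43.56623458862305, 10.952105522155762), 23.805944442749023)
H [ 0.552 -0.179  0.139] O [ 0.48  -0.144 -0.001] [array([-0.764, -0.192]), array([-0.679,  0.662])]
[ 0.479 -0.144  2.69 ] [-0.918 -0.732 -0.625  0.278 -0.054 -0.163 -0.243  0.304]
```

View pics/c1.png

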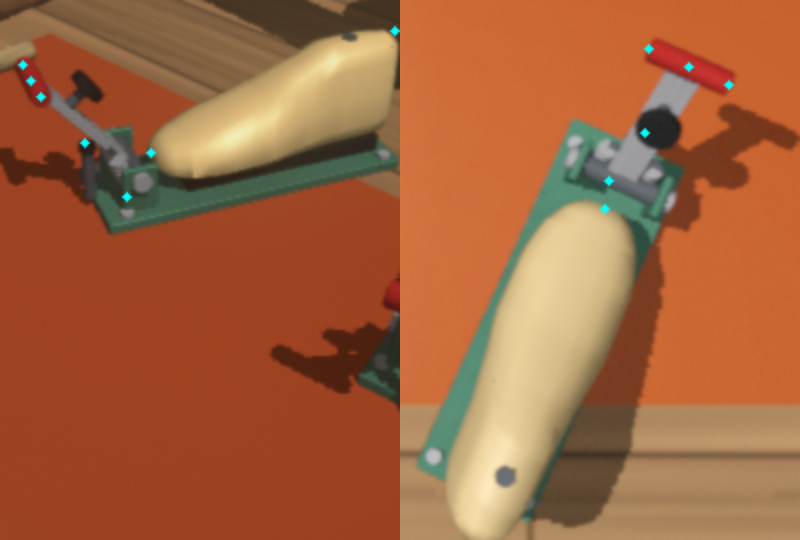

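The overlay fits both pictures: the handle dots sit on the red bar (scene ~(206,130), top ~(415,183)), and the origin and toe are in place too. The stand is at (0.479, -0.144) with yaw 2.69, so the arm closes back towards the robot. I'll go behind the handle with the fingers shut and tool x along the push.

```bash
python3 -m pendant '[{"linear":[0.8,-0.23,0],"rot":[0,0,-0.37],"gripper":1},{"linear":[0.8,-0.23,0],"rot":[0,0,-0.37],"gripper":1},{"linear":[0.8,-0.23,0],"rot":[0,0,-0.37],"gripper":1},{"linear":[0.8,-0.23,0],"rot":[0,0,-0.37],"gripper":1},{"linear":[0.8,-0.23,0],"rot":[0,0,-0.37],"gripper":1},{"linear":[0.8,-0.23,0],"rot":[0,0,-0.744],"gripper":1},{"linear":[0.8,-0.23,0],"rot":[0,0,-0.744],"gripper":1},{"linear":[0.8,-0.23,0],"rot":[0,0,-0.744],"gripper":1},{"linear":[0.8,-0.23,0],"rot":[0,0,-0.744],"gripper":1},{"linear":[0.8,-0.23,0],"rot":[0,0,-0.744],"gripper":1},{"linear":[0.8,-0.23,0],"rot":[0,0,-0.744],"gripper":1},{"linear":[0.8,-0.23,0],"rot":[0,0,-0.744],"gripper":1}]'
cat > g.py <<'E'
from h import *
from scipy.spatial.transform import Rotation as R
np.set_printoptions(precision=3,suppress=True)
import sys
s=bot.get_state(); M=R.from_rotvec(s["eef_rot"]).as_matrix()
w=2.69; u=np.array([np.cos(w),np.sin(w),0]); O=np.array([.479,-.144,0])
v=s["tcp_pos"]-O
print(s["time"],"local",v@u,v@[-u[1],u[0],0],v[2],"q",s["joint_positions"],"F",s["ft_force"],"gap",s["finger_gap"])
T=R.from_matrix(np.stack([u,np.cross([0,0,-1],u),[0,0,-1]],1)) # tool x = u, z down
lx,ly,z=map(float,sys.argv[1:4])
t=O+lx*u+ly*np.array([-u[1],u[0],0])+[0,0,z]
print("linear",M.T@(t-s["tcp_pos"])/.3,"rot",(R.from_matrix(M).inv()*T).as_rotvec()/np.pi)
E
python3 g.py -0.125 0 0.231
```

```text
time: 2.3
tcp_pos: [0.3821, -0.3457, 0.2313]
eef_rot: [-1.485, -2.769, -0.0]
ft_force: [1.0, 0.4, 0.2]
finger_gap: -0.0001
grip_force: 0.0
2.3 local -0.0008389607612917867 0.22377139394667672 0.23129866430668633 q [-0.735  0.243 -0.161  1.167 -0.     0.249] F [0.972 0.447 0.211] gap -0.00010772482944761468
linear [0.022 0.853 0.001] rot [ 0.   -0.   -0.17]
```

```bash
python3 -m pendant '[{"linear":[0.022,0.853,0],"rot":[0,0,-0.17],"gripper":1},{"linear":[0.022,0.853,0],"rot":[0,0,-0.17],"gripper":1},{"linear":[0.022,0.853,0],"rot":[0,0,-0.17],"gripper":1},{"linear":[0.022,0.853,0],"rot":[0,0,-0.17],"gripper":1},{"linear":[0.022,0.853,0],"rot":[0,0,-0.17],"gripper":1},{"linear":[0.022,0.853,0],"rot":[0,0,-0.17],"gripper":1},{"linear":[0.022,0.853,0],"rot":[0,0,-0.17],"gripper":1},{"linear":[0.022,0.853,0],"rot":[0,0,-0.17],"gripper":1},{"linear":[0.022,0.853,0],"rot":[0,0,-0.17],"gripper":1},{"linear":[0.022,0.853,0],"rot":[0,0,-0.17],"gripper":1}]'
python3 g.py -0.125 0 0.118
```

```text
time: 3.3
tcp_pos: [0.5914, -0.2011, 0.2317]
eef_rot: [-0.714, -3.059, 0.0]
ft_force: [-0.8, -0.9, -0.4]
finger_gap: 0.0
grip_force: 0.0
3.3 local -0.12602173409925926 0.002318280960019911 0.23168273263449551 q [-0.328  0.434  0.125  1.261 -0.     0.131] F [-0.759 -0.869 -0.437] gap 2.580775979104319e-05
linear [0.003 0.008 0.379] rot [-0.     0.    -0.002]
```

```bash
python3 -m pendant '[{"linear":[0,0.01,0.15],"rot":[0,0,0],"gripper":1},{"linear":[0,0.01,0.27],"rot":[0,0,0],"gripper":1},{"linear":[0,0.01,0.38],"rot":[0,0,0],"gripper":1},{"linear":[0,0.01,0.38],"rot":[0,0,0],"gripper":1},{"linear":[0,0.01,0.38],"rot":[0,0,0],"gripper":1}]'
python3 g.py -0.02 0 0.145
python3 - <<'E'
from h import *
cv2.imwrite("pics/s2.png",get_image("scene")["image"][:,:,::-1])
E
```

```text
time: 3.8
tcp_pos: [0.5932, -0.1978, 0.1177]
eef_rot: [-0.713, -3.059, -0.0]
ft_force: [-0.0, -0.6, 0.1]
finger_gap: -0.0002
grip_force: 0.0
3.8 local -0.1261988148580765 -0.0013808330467273697 0.11774520987575895 q [-0.322  0.494 -0.08   0.998 -0.     0.136] F [-0.013 -0.636  0.136] gap -0.00020768505581311462
linear [ 0.354 -0.007 -0.091] rot [-0.    -0.    -0.002]
```

View pics/s2.png

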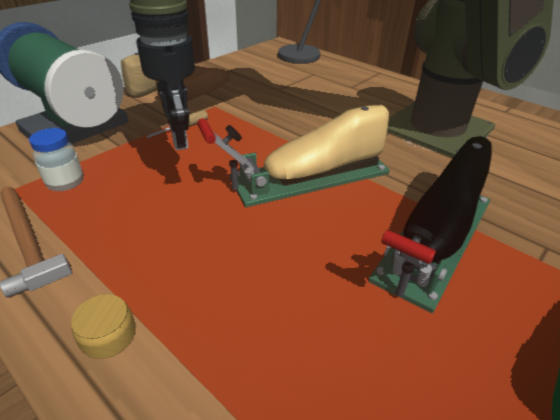

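The closed finger tip at ~(180,143) is just behind the red handle at (206,130), so I push now.

```bash
python3 -m pendant '[{"linear":[0.05,0,0],"rot":[0,0,0],"gripper":1},{"linear":[0.1,0,0],"rot":[0,0,0],"gripper":1},{"linear":[0.14,0,-0.03],"rot":[0,0,0],"gripper":1},{"linear":[0.18,0,-0.06],"rot":[0,0,0],"gripper":1},{"linear":[0.22,0,-0.08],"rot":[0,0,0],"gripper":1},{"linear":[0.26,0,-0.09],"rot":[0,0,0],"gripper":1},{"linear":[0.3,0,-0.1],"rot":[0,0,0],"gripper":1},{"linear":[0.34,0,-0.1],"rot":[0,0,0],"gripper":1},{"linear":[0.38,0,-0.1],"rot":[0,0,0],"gripper":1},{"linear":[0.41,0,-0.1],"rot":[0,0,0],"gripper":1},{"linear":[0.44,0,-0.1],"rot":[0,0,0],"gripper":1},{"linear":[0.44,0,-0.1],"rot":[0,0,0],"gripper":1}]'
python3 g.py -0.05 0 0.25
python3 - <<'E'
from h import *
cv2.imwrite("pics/s3.png",get_image("scene")["image"][:,:,::-1])
E
```

```text
time: 5.05
tcp_pos: [0.4735, -0.1382, 0.1468]
eef_rot: [-0.71, -3.058, -0.0]
ft_force: [0.3, -0.4, -0.1]
finger_gap: 0.0006
grip_force: 0.0
5.05 local 0.007488923116709144 -0.0027595998732851575 0.14678594513698381 q [-0.284  0.262 -0.367  0.944  0.     0.172] F [ 0.261 -0.435 -0.106] gap 0.0006006485381300137
linear [-0.191 -0.008 -0.345] rot [-0.    -0.001 -0.002]
```

View pics/s3.png

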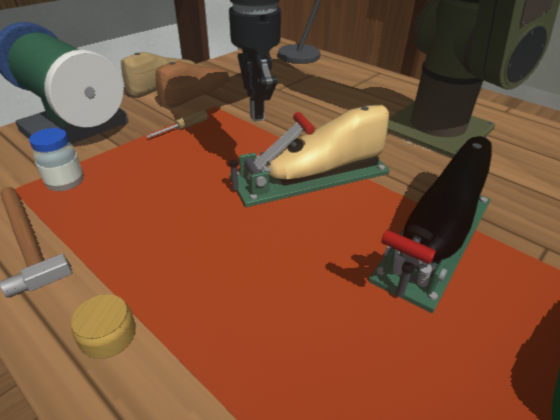

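The arm has snapped over: the handle is at (304,123), the pad is on the toe at (296,143), and the finger at (257,118) is clear. I'll back off upwards and check the lean numerically.

```bash
python3 -m pendant '[{"linear":[-0.05,0,-0.1],"rot":[0,0,0],"gripper":1},{"linear":[-0.1,0,-0.25],"rot":[0,0,0],"gripper":1},{"linear":[-0.19,0,-0.35],"rot":[0,0,0],"gripper":1},{"linear":[-0.19,0,-0.35],"rot":[0,0,0],"gripper":1},{"linear":[-0.19,0,-0.35],"rot":[0,0,0],"gripper":1},{"linear":[-0.19,0,-0.35],"rot":[0,0,0],"gripper":1}]'
python3 - <<'E'
from h import *
p=get_image("scene")
a=cv2.cvtColor(p["image"],cv2.COLOR_RGB2HSV).astype(int); m=(((a[...,0]>172)|(a[...,0]<3))&(a[...,1]>170)&(a[...,2]>90)).astype(np.uint8)
n,l,s,c=cv2.connectedComponentsWithStats(m)
print([c[i] for i in range(1,n) if s[i,4]>60])
w=2.69
for t in(.6,.7,.8,.9):
    r=.125*np.sin(t); print(t,proj(p,[.479+r*np.cos(w),-.144+r*np.sin(w),.045+.125*np.cos(t)]))
print(bot.get_state()["ft_force"])
E
```

```text
time: 5.7
tcp_pos: [0.5253, -0.1638, 0.2507]
eef_rot: [-0.71, -3.057, -0.001]
ft_force: [-0.1, 0.2, 0.1]
finger_gap: 0.0
grip_force: 0.0
[array([303.45833333, 120.23611111]), array([409.08309859, 245.93239437])]
0.6 [289.56105732 111.76023362]
0.7 [294.58568662 114.85204992]
0.8 [299.06835607 118.43483941]
0.9 [302.97676587 122.45259186]
[ 0.33974602  0.60974159 -0.05180723]
```

The handle is within 2-3 px of the prediction for lean 0.9, and the black arm's handle hasn't moved.

```bash
python3 -c "
from cell import order
print(order.sign_off())"
```

```text
the job is handed in; nothing more can be done
None
```

The beech stand's arm has snapped shut with its pad on the toe (lean close to the 0.9 rad stop by camera), the black stand's arm is still open, the robot is clear of everything, and the job was handed in at about 5.8 s; no verdict was returned.

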